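# Bolt the medicine chest on the nursery dresser

### The job

Of the two white boxes with wooden lids, the larger one is the medicine chest: slide the steel bolt on its lid all the way home into its keeper, so that the chest is locked, and let go of it. Leave the smaller box's bolt drawn, just as it is.

Things in the scene. Friction and masses are not known exactly. Their poses are not given: they have to be found in the camera images.
- large_bolt (a joint): Slide (m) of the steel bolt on the larger box (310 mm long, 190 deep, 110 high, white, light wood lid in two leaves, fixed to the dresser): 0 fully drawn, 0.060 home at its end stop; starts at 0 to 0.015. It slides level along the box's length across the lid's seam, about 2.5 N of friction, no spring. The tip enters the keeper at 0.022 and leaves its far side at 0.046.
- large_knob (a point): Middle of the larger box's bolt knob, moves with the bolt: upright round steel head, 20 mm thick, 26 mm tall, on a 10 mm neck. The point is 50 mm above the lid, 160 mm above the dresser; the head spans 14 mm below to 12 mm above it. z is up, y points along the slide to the keeper. Channel (27 mm wide) and keeper rise at most 23 mm above the lid, so all is free from 27 mm below this point up.
- large_keeper (a point): Middle of the mouth of the larger box's keeper, a fixed steel arch 30 mm wide, 24 mm long, 23 mm tall on the other lid leaf; the point is 10 mm above the lid on the axis of the bolt's 12 mm rod. In plan the knob slides straight towards it: 97 mm away when the bolt is fully drawn, 37 mm when home.
- small_knob (a point): Middle of the grip head of the like bolt on the smaller box (240 mm long, 140 mm deep, 75 mm high, same white body and wooden lid), 50 mm above its lid. This bolt is drawn and must stay so. The two boxes may stand either way round, left or right.

How it is judged:
By the outcome, as a careful person would: the job done as asked, in the order asked, and still so for the second after the job is handed in, with the robot touching nothing.
It also fails if it takes over 29 s, if anything falls off the work surface, if the arm or the gripper's body presses on something with over 40 N, if the wrist force passes 120 N, or if a joint passes its speed limit or range.

### The arm

A 7-joint arm with a two-finger parallel gripper is mounted at the origin on the work surface. World frame = base frame: x ahead of the robot, y to its left, z up, the work surface at z = 0. Lengths are in m, angles in rad, forces in N, time in s.
With the tool pointing down it reaches from about 0.4 to 0.85 m from the base axis. Payload 4.5 kg.
Tool frame: the origin (TCP) lies midway between the tips of the shut fingers; the grasp point (between the pads) lies 19 mm behind it; z points along the fingers, y is the line along which they close (so a half turn about z gives the same grasp; the last joint's range is limited). The gripper opens to 88 mm and grips with 3 to 60 N. Pads are 18 mm wide; open, the fingers measure 123 mm over their backs; the gripper's body (75 mm by 187 mm) begins 45 mm behind the grasp point.
Start: joints at [1.211, 0.689, -0.195, 1.565, 0.157, 0.902, -0.215], TCP at [0.24, -0.577, 0.239] pointing down, gripper open.
Joint ranges: [-3.01, 3.01], [-0.46, 2.08], [-1.47, 1.51], [0.13, 2.56], [-1, 4.14], [0.04, 2.09], [-2.66, 2.66]. Speed limits (rad/s): [2.57, 2.57, 3.14, 3.14, 3.14, 3.14, 3.14].

### API

Orientations are given as a unit quaternion [x, y, z, w].
In Python, from plant import r gives the robot as it stands.
- The arm moves only by the tool carry_out, never from a script. Its argument "plan" is a list of rows, each an object with "rot": the turn, a rotation vector about the tool's x, y, z in rad, a list of three; "xyz": the shift along the tool's x, y, z in m, a list of three; "grip": the closure in counts, from 0 (fully open) to 255 (shut). In form: [{"rot": [wx, wy, wz], "xyz": [dx, dy, dz], "grip": grip}, ...]. A call has 1 to 8 rows; each row is the pose to reach, as a shift and turn from the pose commanded when the call began, along the tool's axes at that moment; what a row does not reach only later rows make up. A row lasts 1/12 s, in which the tool goes at most 41.7 mm and 7.16 degrees, less where a joint would pass 70% of its speed; a pose out of reach is approached as far as the arm can. A call with a gripper value outside its range is refused whole. The fingers move at their own pace and stop on an object; "squeeze" is the grip in N (left out, the last holds). Time passes only in rows, so rows that repeat a pose let the fingers close. It gives the time, the measured TCP pose, the force, the opening and the grip force at its end, in the units of the state.
- r.get_state(): the state, without advancing time (a new reading comes with each control period).
- r.snapshot(name): name is "scene" or "top" or "wrist"; returns the picture (420x560x3 uint8, red, green, blue); there is no depth.
- r.camera_params(name): a dict with "fx", "fy", "cx", "cy" (pixels), "distortion" ([k1, k2, p1, p2, k3] as OpenCV has them; the pictures are not rectified), "position" and "attitude" of the camera in the world; the wrist camera has in their place "hand_eye" (4x4, takes a point from camera to tool coordinates, whose origin is the TCP and whose axes are the flange's). Camera axes: x right, y down, z forward; pixel columns grow to the right and rows downward; lengths in m; the calibration is good to about 2 mm. A picture is of the moment at which its call begins: read the wrist's pose just before it. camera_params takes no time and is no camera call.
- r.finish_job(): hands the job in; it is judged then, once.
The state is a dict: "clock": time; "q": joint angles; "qd": joint speeds; "joint_torque": joint torques, N m; "tool_pos": TCP position; "eef_rot": TCP orientation; "contact_force": force on the tool from outside, world axes, zero at the start; "moment": the same for the moment, N m; "opening": opening from 0.0 (shut) to 1.0 (fully open); "finger_force": force on a finger pad.
Only numpy, scipy, OpenCV 4.12 (cv2) and the standard library are available. Lean on these libraries where they do the work, as an engineer would, in place of code of your own. Each camera call takes 0.05 s, during which the arm holds its last target. There are 200 camera calls.

## Working session

There is one attempt and no reset: what is moved stays moved. The work goes in short steps, Python scripts to look and compute and a tool call to move; the robot and the scene stay as the last step left them, time stands still between calls to the robot, and variables do not carry over. Pictures are saved under pics/ and viewed, at most 10 in all, crops included, and the job is handed in when it is done.

Besides the shell and the picture viewer there is one more tool, called after "Request:" as name(argument=value, ...) on one line, values as JSON. carry_out: Moves the arm, as the interface text tells. Its arguments: {"type":"object","properties":{"plan":{"type":"array"},"squeeze":{"type":"number"}},"required":["plan"]}

```bash
mkdir -p pics; ls
python3 - <<'E'
from plant import r
import cv2
for n in ("scene","top"):
    cv2.imwrite(f"pics/{n}0.png",r.snapshot(n)[...,::-1]); print(n,r.camera_params(n))
print(r.camera_params("wrist")); print(r.get_state())
E
```

```text
pics
scene {'fx': 504.0696634659867, 'fy': 504.0696634659867, 'cx': 280.7318868040827, 'cy': 219.1413068408847, 'distortion': array([-0.1797422,  0.       ,  0.       ,  0.       ,  0.       ]), 'position': array([1.18528721, 0.14969331, 0.70335414]), 'attitude': array([ 0.5366514 ,  0.72619372, -0.34460659, -0.25669875])}
top {'fx': 504.90030165736454, 'fy': 504.90030165736454, 'cx': 276.3138070163388, 'cy': 202.25464519803572, 'distortion': array([0.00065177, 0.        , 0.        , 0.        , 0.        ]), 'position': array([ 0.42824413, -0.03047411,  1.02702483]), 'attitude': array([-0.6963885 ,  0.71401792, -0.05238772,  0.04976947])}
{'fx': 377.51627732277694, 'fy': 377.51627732277694, 'cx': 276.6329399045867, 'cy': 212.2738374044706, 'distortion': array([-0.03471725,  0.        ,  0.        ,  0.        ,  0.        ]), 'hand_eye': array([[-5.41306699e-04, -9.56034757e-01, -2.93252878e-01,
         7.58659247e-02],
       [ 9.99999731e-01, -6.62771989e-04,  3.14835799e-04,
        -1.86928723e-04],
       [-4.95353759e-04, -2.93252629e-01,  9.56034858e-01,
        -1.45893701e-01],
       [ 0.00000000e+00,  0.00000000e+00,  0.00000000e+00,
         1.00000000e+00]])}
{'clock': 0.1, 'q': array([ 1.21081223,  0.68988878, -0.19452304,  1.56621547,  0.1572674 ,
        0.90250428, -0.21513183]), 'qd': array([-0.00124876, -0.00344325, -0.00069603, -0.00177212,  0.00107648,
       -0.00016145, -0.00063908]), 'joint_torque': array([-4.03248167e-03, -5.28507793e+01, -1.27188787e+00, -1.53837436e+01,
       -5.25677169e-02,  1.98958332e-03,  7.16160366e-05]), 'tool_pos': array([ 0.23955803, -0.57666193,  0.23800392]), 'eef_rot': array([ 9.80676673e-01,  1.95633842e-01, -2.04546422e-04, -7.88365164e-04]), 'contact_force': array([0.20473478, 0.17953689, 0.30110344]), 'moment': array([-0.02423691,  0.01469839,  0.02977745]), 'finger_force': 0.0, 'opening': 0.9994636123594511}
```

View pics/top0.png

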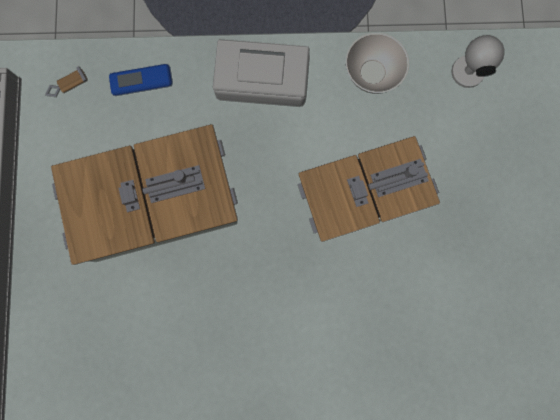

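View pics/scene0.png

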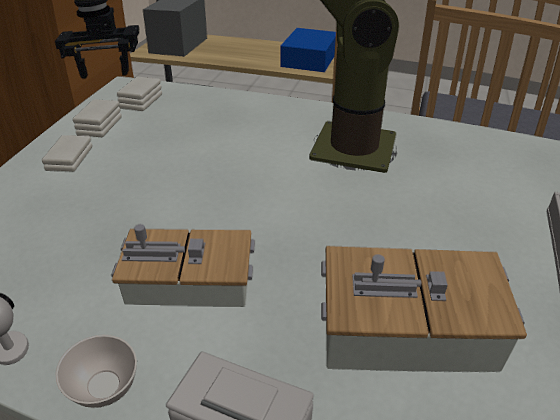

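The larger box is the left one in the top view: knob head near (183,178), keeper mouth near (136,193). In the scene view its knob is near (377,263). I'll crop to get these pixels more exactly.

```bash
python3 - <<'E'
import cv2, numpy as np
a=cv2.imread("pics/top0.png")[155:225,105:215]; b=cv2.imread("pics/scene0.png")[245:315,350:460]
f=lambda i:cv2.resize(i,None,fx=5,fy=5,interpolation=cv2.INTER_CUBIC)
cv2.imwrite("pics/crop0.png",cv2.resize(np.vstack([f(a)[:300],f(b)[:300]]),None,fx=1,fy=1))
E
cat > h.py <<'E'
import numpy as np, cv2
from plant import r
from scipy.spatial.transform import Rotation as R
def ray(n,uv,pose=None):
    c=r.camera_params(n); K=np.array([[c['fx'],0,c['cx']],[0,c['fy'],c['cy']],[0,0,1]])
    x=cv2.undistortPoints(np.array([[uv]],float),K,c['distortion'])[0,0]
    if n=="wrist":
        T=np.eye(4);T[:3,:3]=R.from_quat(pose['eef_rot']).as_matrix();T[:3,3]=pose['tool_pos'];T=T@c['hand_eye']
        M,p=T[:3,:3],T[:3,3]
    else: M,p=R.from_quat(c['attitude']).as_matrix(),c['position']
    return p,M@np.array([x[0],x[1],1])
def atz(n,uv,z,pose=None):
    p,d=ray(n,uv,pose); return p+d*(z-p[2])/d[2]
E
```

```text
(no output)
```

View pics/crop0.png

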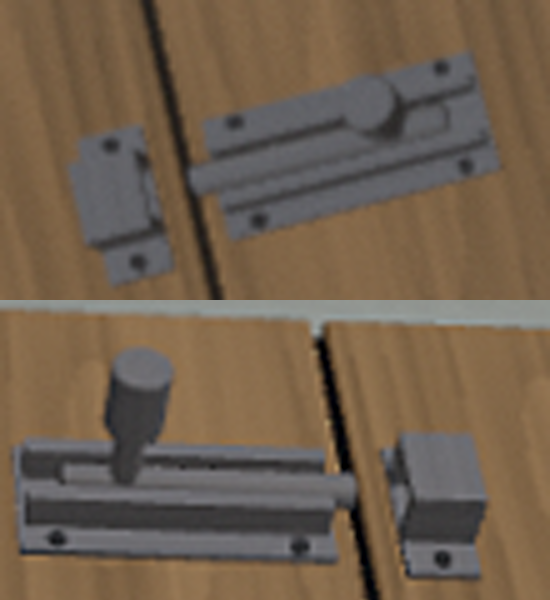

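Run:
```python
from h import *
t=lambda x,y:(x/5+105-.4,y/5+155-.4); s=lambda x,y:(x/5+350-.4,(y-300)/5+245-.4)
print("knob top/scene",atz("top",t(371,102),.172),atz("scene",s(142,368),.172))
print("keeper mouth",atz("top",t(148,190),.133), atz("scene",s(400,468),.133))
P=[atz("top",t(*p),.113) for p in [(235,122),(441,68),(259,220),(466,166)]]
Q=[atz("scene",s(*p),.113) for p in [(57,538),(300,546)]]
for a,b in [(P[1],P[0]),(P[3],P[2]),Q]: d=b-a; print(np.degrees(np.arctan2(d[1],d[0])),np.linalg.norm(d))
print("axis mid",np.mean(P,0))
st=r.get_state(); M=R.from_quat(st['eef_rot']).as_matrix(); print(M)
```

```text
knob top/scene [0.60435152 0.13166703 0.172     ] [0.60644318 0.13091609 0.172     ]
keeper mouth [0.58220164 0.21889984 0.133     ] [0.58633598 0.21691411 0.133     ]
103.65708469586347 0.07802379379432667
103.49489077155981 0.07793828506894689
103.7332547660931 0.07807208991220242
axis mid [0.60102236 0.15038817 0.113     ]
[[ 9.23454716e-01  3.83706769e-01 -7.09649621e-04]
 [ 3.83707414e-01 -9.23453556e-01  1.46623025e-03]
 [-9.27259961e-05 -1.62629506e-03 -9.99998673e-01]]
```

The two views agree: knob axis at about (0.605, 0.131), slide heading 103.6° and bolt at about 9 mm. The hole spacing is the same on both plates and the knob-to-keeper distance is about 89 mm, which is consistent. Next I move above the knob with the fingers closing along the slide.

Request:
carry_out(plan=[{"rot": [0,0,0.157],"xyz": [0.61,-0.513,-0.01],"grip": 0},{"rot": [0,0,0.157],"xyz": [0.61,-0.513,-0.01],"grip": 0},{"rot": [0,0,0.157],"xyz": [0.61,-0.513,-0.01],"grip": 0},{"rot": [0,0,0.157],"xyz": [0.61,-0.513,-0.01],"grip": 0},{"rot": [0,0,0.157],"xyz": [0.61,-0.513,-0.01],"grip": 0},{"rot": [0,0,0.157],"xyz": [0.61,-0.513,-0.01],"grip": 0},{"rot": [0,0,0.157],"xyz": [0.61,-0.513,-0.01],"grip": 0},{"rot": [0,0,0.157],"xyz": [0.61,-0.513,-0.01],"grip": 0}])

```text
clock: 0.77
tool_pos: [0.3934, -0.2792, 0.2428]
eef_rot: [0.993, 0.118, -0.0, -0.0]
contact_force: [0.7, -0.1, -0.2]
opening: 0.999
finger_force: 0.0
```

Request:
carry_out(plan=[{"rot": [0,0,0],"xyz": [0.303,-0.35,0.0],"grip": 0},{"rot": [0,0,0],"xyz": [0.303,-0.35,0.0],"grip": 0},{"rot": [0,0,0],"xyz": [0.303,-0.35,0.0],"grip": 0},{"rot": [0,0,0],"xyz": [0.303,-0.35,0.0],"grip": 0},{"rot": [0,0,0],"xyz": [0.303,-0.35,0.0],"grip": 0},{"rot": [0,0,0],"xyz": [0.303,-0.35,0.0],"grip": 0},{"rot": [0,0,0],"xyz": [0.303,-0.35,0.0],"grip": 0},{"rot": [0,0,0],"xyz": [0.303,-0.35,0.0],"grip": 0}])

```text
clock: 1.43
tool_pos: [0.5463, 0.017, 0.2427]
eef_rot: [0.993, 0.118, -0.0, 0.0]
contact_force: [0.5, -0.7, -0.2]
opening: 0.998
finger_force: 0.0
```

Run:
```python
from h import *
s=r.get_state(); M=R.from_quat(s['eef_rot']).as_matrix(); print(s['tool_pos'], M.T@(np.array([.6055,.1313,.24])-s['tool_pos']))
```

```text
[0.54633676 0.01704304 0.2426773 ] [ 0.08435109 -0.09716091  0.00260027]
```

Request:
carry_out(plan=[{"rot": [0,0,0],"xyz": [0.084,-0.097,0.0],"grip": 0},{"rot": [0,0,0],"xyz": [0.084,-0.097,0.0],"grip": 0},{"rot": [0,0,0],"xyz": [0.084,-0.097,0.0],"grip": 0},{"rot": [0,0,0],"xyz": [0.084,-0.097,0.0],"grip": 0},{"rot": [0,0,0],"xyz": [0.084,-0.097,0.0],"grip": 0},{"rot": [0,0,0],"xyz": [0.084,-0.097,0.0],"grip": 0}])

```text
clock: 1.93
tool_pos: [0.6043, 0.1283, 0.2422]
eef_rot: [0.993, 0.118, -0.001, 0.001]
contact_force: [-0.0, -0.9, -0.6]
opening: 0.998
finger_force: 0.0
```

Run:
```python
from h import *
s=r.get_state(); cv2.imwrite("pics/w1.png",r.snapshot("wrist")[...,::-1])
M=R.from_quat(s['eef_rot']).as_matrix(); print(s['tool_pos'], M.T@(np.array([.6055,.1313,.145])-s['tool_pos']))
```

```text
[0.60433902 0.12825769 0.24222116] [ 0.00202    -0.00278891  0.0972147 ]
```

View pics/w1.png

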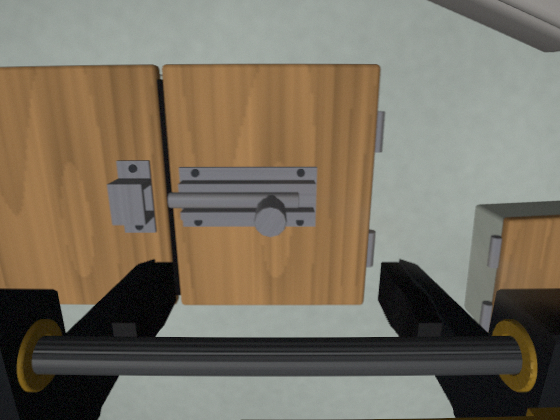

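The wrist view shows the knob's top disc near (270,219), between the fingers. The slide runs along the image rows and the keeper mouth is near (152,203).

Run:
```python
from h import *
s=r.get_state()
k=atz("wrist",(270,219),.172,s); m=atz("wrist",(144,203),.133,s)
M=R.from_quat(s['eef_rot']).as_matrix(); print(k,m,M.T@(k*[1,1,0]+[0,0,.145]-s['tool_pos']), M.T@(m-k))
```

```text
[0.60834477 0.13207517 0.172     ] [0.58668977 0.21879636 0.133     ] [ 0.00531159 -0.00416085  0.09743205] [-0.00077847 -0.0894442   0.03885401]
```

Request:
carry_out(plan=[{"rot": [0,0,0],"xyz": [0.004,-0.003,0.035],"grip": 0},{"rot": [0,0,0],"xyz": [0.004,-0.003,0.065],"grip": 0},{"rot": [0,0,0],"xyz": [0.004,-0.003,0.085],"grip": 0},{"rot": [0,0,0],"xyz": [0.004,-0.003,0.096],"grip": 0},{"rot": [0,0,0],"xyz": [0.004,-0.003,0.096],"grip": 0},{"rot": [0,0,0],"xyz": [0.004,-0.003,0.096],"grip": 0}], squeeze=15)

```text
clock: 2.48
tool_pos: [0.6083, 0.1315, 0.1473]
eef_rot: [0.993, 0.117, 0.0, 0.0]
contact_force: [-0.3, 0.5, -0.1]
opening: 1.001
finger_force: 0.0
```

Request:
carry_out(plan=[{"rot": [0,0,0],"xyz": [0,0,0],"grip": 255},{"rot": [0,0,0],"xyz": [0,0,0],"grip": 255},{"rot": [0,0,0],"xyz": [0,0,0],"grip": 255},{"rot": [0,0,0],"xyz": [0,0,0],"grip": 255},{"rot": [0,0,0],"xyz": [0,0,0],"grip": 255},{"rot": [0,0,0],"xyz": [0,0,0],"grip": 255},{"rot": [0,0,0],"xyz": [0,0,0],"grip": 255},{"rot": [0,0,0],"xyz": [0,0,0],"grip": 255}])

```text
clock: 3.15
tool_pos: [0.6081, 0.1329, 0.1469]
eef_rot: [0.993, 0.118, 0.0, 0.0]
contact_force: [0.3, 0.7, -0.1]
opening: 0.417
finger_force: 0.0
```

Request:
carry_out(plan=[{"rot": [0,0,0],"xyz": [0,0,0],"grip": 255},{"rot": [0,0,0],"xyz": [0,0,0],"grip": 255},{"rot": [0,0,0],"xyz": [0,0,0],"grip": 255},{"rot": [0,0,0],"xyz": [0,0,0],"grip": 255},{"rot": [0,0,0],"xyz": [0,0,0],"grip": 255},{"rot": [0,0,0],"xyz": [0,0,0],"grip": 255}])

```text
clock: 3.65
tool_pos: [0.608, 0.1331, 0.1468]
eef_rot: [0.993, 0.118, -0.0, -0.0]
contact_force: [0.3, 1.3, -0.1]
opening: 0.217
finger_force: 15.0
```

Gripped: the opening of about 19 mm matches the 20 mm head. Now I slide it along tool −y.

Request:
carry_out(plan=[{"rot": [0,0,0],"xyz": [0,-0.006,0],"grip": 255},{"rot": [0,0,0],"xyz": [0,-0.012,0],"grip": 255},{"rot": [0,0,0],"xyz": [0,-0.018,0],"grip": 255},{"rot": [0,0,0],"xyz": [0,-0.024,0],"grip": 255},{"rot": [0,0,0],"xyz": [0,-0.03,0],"grip": 255},{"rot": [0,0,0],"xyz": [0,-0.036,0],"grip": 255},{"rot": [0,0,0],"xyz": [0,-0.041,0],"grip": 255},{"rot": [0,0,0],"xyz": [0,-0.044,0],"grip": 255}])

```text
clock: 4.32
tool_pos: [0.5974, 0.1768, 0.1469]
eef_rot: [0.993, 0.119, -0.0, -0.0]
contact_force: [0.4, -2.5, -0.9]
opening: 0.222
finger_force: 15.0
```

Request:
carry_out(plan=[{"rot": [0,0,0],"xyz": [0,-0.002,0],"grip": 255},{"rot": [0,0,0],"xyz": [0,-0.004,0],"grip": 255},{"rot": [0,0,0],"xyz": [0,-0.005,0],"grip": 255},{"rot": [0,0,0],"xyz": [0,-0.006,0],"grip": 255},{"rot": [0,0,0],"xyz": [0,-0.006,0],"grip": 255},{"rot": [0,0,0],"xyz": [0,-0.006,0],"grip": 255}])

```text
clock: 4.82
tool_pos: [0.5963, 0.1815, 0.1469]
eef_rot: [0.993, 0.118, -0.0, -0.0]
contact_force: [0.6, -1.6, -1.8]
opening: 0.217
finger_force: 15.0
```

Request:
carry_out(plan=[{"rot": [0,0,0],"xyz": [0,-0.001,0],"grip": 255},{"rot": [0,0,0],"xyz": [0,-0.002,0],"grip": 255},{"rot": [0,0,0],"xyz": [0,-0.003,0],"grip": 255},{"rot": [0,0,0],"xyz": [0,-0.003,0],"grip": 255},{"rot": [0,0,0],"xyz": [0,-0.003,0],"grip": 255}])

```text
clock: 5.23
tool_pos: [0.5955, 0.1846, 0.1469]
eef_rot: [0.993, 0.118, -0.0, -0.0]
contact_force: [0.7, -1.7, -1.4]
opening: 0.218
finger_force: 15.0
```

Request:
carry_out(plan=[{"rot": [0,0,0],"xyz": [0,-0.001,0],"grip": 255},{"rot": [0,0,0],"xyz": [0,-0.002,0],"grip": 255},{"rot": [0,0,0],"xyz": [0,-0.003,0],"grip": 255},{"rot": [0,0,0],"xyz": [0,-0.003,0],"grip": 255},{"rot": [0,0,0],"xyz": [0,-0.003,0],"grip": 255}])

```text
clock: 5.65
tool_pos: [0.5953, 0.1857, 0.1469]
eef_rot: [0.993, 0.118, -0.0, 0.001]
contact_force: [1.2, -4.9, -0.9]
opening: 0.221
finger_force: 15.0
```

Request:
carry_out(plan=[{"rot": [0,0,0],"xyz": [0,-0.001,0],"grip": 255},{"rot": [0,0,0],"xyz": [0,-0.002,0],"grip": 255},{"rot": [0,0,0],"xyz": [0,-0.003,0],"grip": 255},{"rot": [0,0,0],"xyz": [0,-0.003,0],"grip": 255},{"rot": [0,0,0],"xyz": [0,-0.003,0],"grip": 255}])

```text
clock: 6.07
tool_pos: [0.5952, 0.1858, 0.1468]
eef_rot: [0.993, 0.117, 0.0, 0.003]
contact_force: [1.9, -9.3, -0.8]
opening: 0.221
finger_force: 15.0
```

The arm stopped while the force rose to 9 N, so the bolt is at its end stop. Now I open the fingers and retreat upward.

Request:
carry_out(plan=[{"rot": [0,0,0],"xyz": [0,0,0],"grip": 100},{"rot": [0,0,0],"xyz": [0,0,0],"grip": 100},{"rot": [0,0,0],"xyz": [0,0.004,0],"grip": 100},{"rot": [0,0,0],"xyz": [0,0.004,0],"grip": 100},{"rot": [0,0,0],"xyz": [0,0.004,0],"grip": 100},{"rot": [0,0,0],"xyz": [0,0.004,0],"grip": 100},{"rot": [0,0,0],"xyz": [0,0.004,0],"grip": 100},{"rot": [0,0,0],"xyz": [0,0.004,0],"grip": 100}])

```text
clock: 6.73
tool_pos: [0.5952, 0.1867, 0.147]
eef_rot: [0.993, 0.118, 0.0, -0.0]
contact_force: [0.9, -0.3, -0.7]
opening: 0.605
finger_force: 0.0
```

Request:
carry_out(plan=[{"rot": [0,0,0],"xyz": [0,0,-0.02],"grip": 100},{"rot": [0,0,0],"xyz": [0,0,-0.05],"grip": 100},{"rot": [0,0,0],"xyz": [0,0,-0.085],"grip": 100},{"rot": [0,0,0],"xyz": [0,0,-0.1],"grip": 100},{"rot": [0,0,0],"xyz": [0,0,-0.1],"grip": 100},{"rot": [0,0,0],"xyz": [0,0,-0.1],"grip": 100}])

```text
clock: 7.23
tool_pos: [0.5955, 0.1866, 0.2476]
eef_rot: [0.993, 0.118, 0.001, -0.0]
contact_force: [-0.1, 0.3, -0.7]
opening: 0.608
finger_force: 0.0
```

Run:
```python
from h import *
print(r.get_state()['opening']);cv2.imwrite("pics/w2.png",r.snapshot("wrist")[...,::-1])
```

```text
0.6082601365767223
```

View pics/w2.png

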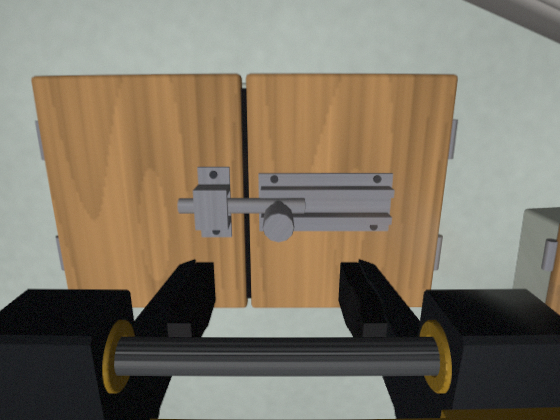

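The rod now runs right through the keeper: its tip sticks out at (180,206), the keeper is at (212,210), and the freed knob is at (278,222). The overhang agrees with the expected 14 mm, so the bolt is home.

```bash
python3 -c "
from plant import r
print(r.finish_job())"
```

```text
the job is handed in; nothing more can be done
None
```

The larger box's bolt is home through its keeper at the end stop and released, the smaller box's bolt was not touched, and the job was handed in at about 7.3 s.

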